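# Switch off and park the base radio's inner volume knob

## Task

Shut down the base radio on the packing table: turn its volume knob, the slim inner one of the two concentric knobs, anticlockwise all the way to its off stop, and after that push the same knob straight in as far as it goes, so that nobody knocks it on again. The squelch ring around it is set for this site and must keep its setting; leave the channel knob and everything else on the table as they are.

Things in the scene. Friction and masses are not known exactly. Their poses are not given: they have to be found in the camera images.
- radio: Base radio in a dark wedge-shaped case, 280 (y) x 200 mm (x), fixed to the table. Origin: centre of its underside; x to its rear. Its grey panel slopes 25 degrees, from 40 mm high at the front to 115 mm at the rear. The concentric knobs sit on the right, seen from the front; a lone channel knob 94 mm to their left. Else nothing within 50 mm of their axis stands over 6 mm above the panel.
- knob_axis (a point): Point on the panel's surface where the common axis of the two concentric knobs leaves it. It does not turn with them. z: the knobs' axis, square to the panel, pointing out (25 degrees from vertical, leaning to the radio's front); x points up the slope, y to the left as seen from the front.
- squelch_ring: Outer of the two concentric knobs: black, 40 mm in diameter, from 1 to 14 mm above the panel along the axis. It turns very easily (0.02 N m) and stays where it is left. Origin at point knob_axis, z along the axis; it turns about z.
- squelch_mark (a point): Point on the top face of the squelch ring, 18 mm from the axis, at the white line that shows its setting.
- volume_top (a point): Centre of the top face of the inner (volume) knob, a black ribbed cylinder 22 mm in diameter with a white line on its side. When out, it reaches from 15 to 38 mm above the panel along the axis, so it stands clear above the squelch ring (top at 14 mm); pushed in, its top is 32 mm above the panel.
- volume_knob (a joint): Angle of the inner knob in rad: 0 at the off stop, a hard stop at the anticlockwise end (looking down on the panel), growing clockwise to 4.7. At 0 its line points at 7 o'clock (12 is up the slope). Turning takes 0.05 N m; it stays where it is left and can be pinched by any two opposite sides.
- volume_stem (a joint): How far the inner knob has been pushed in, in m: 0 out, 0.006 fully in. It moves along the axis against a steady friction of 6 N, pushed or pulled, and stays where it is left; at both ends it meets a hard stop. The ring does not move in with it.
- channel_mark (a point): Point on the rim of the channel knob's top, 13 mm from that knob's axis. The channel knob is a black cylinder 30 mm in diameter that stands 17 mm above the panel.
- handset: Portable radio lying on its back, black, 120 x 58 x 32 mm, its aerial (13 cm more) along its +x. Bystander. Origin under the centre of its case.
- label_writer: White and dark hand-held label printer with a keypad, 200 x 100 x 43 mm, lying. Bystander. Origin under its centre.
- tape: Roll of packing tape lying flat, 104 mm across, 48 mm high. Bystander. Origin under its centre.
- battery: Black spare battery, 95 x 58 x 22 mm. Bystander. Origin under its centre.
- cutter: Grey box cutter, 170 x 26 x 18 mm, lying. Bystander. Origin under its handle's centre.
- pen: White pen, 130 mm long, 10 mm thick. Bystander. Origin under its centre.
- mug: White mug, 80 mm across, 92 mm high, handle at its +y. Bystander. Origin under its centre.

How it is judged:
By the outcome, as a careful person would: the job done as asked, in the order asked, and still so for the second after the job is handed in, with the robot touching nothing.
It also fails if it takes over 67 s, if anything falls off the work surface, if the arm or the gripper's body presses on something with over 40 N, if the wrist force passes 120 N, or if a joint passes its speed limit or range.

## Robot

A 6-joint arm with a two-finger parallel gripper is mounted at the origin on the work surface. World frame = base frame: x ahead of the robot, y to its left, z up, the work surface at z = 0. Lengths are in m, angles in rad, forces in N, time in s.
With the tool pointing down it reaches from about 0.375 to 0.975 m from the base axis. Payload 3.8 kg.
Tool frame: the origin (TCP) lies midway between the tips of the shut fingers; the grasp point (between the pads) lies 19 mm behind it (manip.tcp_to_grasp is the distance from the TCP to the grasp point, in m); z points along the fingers, y is the line along which they close (so a half turn about z gives the same grasp; the last joint's range is limited). The gripper opens to 88 mm and grips with 3 to 60 N. Pads are 18 mm wide; open, the fingers measure 123 mm over their backs; the gripper's body (75 mm by 187 mm) begins 45 mm behind the grasp point.
Start: joints at [1.303, 0.264, 1.604, -0, 1.274, -0.037], TCP at [0.154, 0.657, 0.204] pointing down, gripper open.
Joint ranges: [-2.63, 2.63], [-0.94, 2.18], [0.31, 2.57], [-1.31, 4.45], [0, 2.66], [-2.55, 2.55]. Speed limits (rad/s): [2.57, 2.57, 3.14, 3.14, 3.14, 3.14].

## Interface

Orientations are given as a unit quaternion [w, x, y, z].
In Python, from rig import manip gives the robot as it stands. The module is installed in compiled form; this text tells all that it offers.
- The arm moves only by the shell command python3 -m inch 'ROWS'. ROWS is a JSON object of lists of equal length, an entry for each row: "travel": the shift along the tool's x, y, z in cm, a list of three; "angular": the turn, a rotation vector about the tool's x, y, z in degrees, a list of three; "fingers": the finger opening in cm, from 0 to 8.81. In form: {"travel": [[dx, dy, dz], ...], "angular": [[ax, ay, az], ...], "fingers": [fingers, ...]}. A call has 1 to 10 rows; each row shifts and turns the commanded pose from where the row before left it, along the tool's axes as they then stand; what a row does not reach is not made up. A row lasts 1/12 s, in which the tool goes at most 41.7 mm and 7.16 degrees, less where a joint would pass 70% of its speed; a pose out of reach is approached as far as the arm can. A call with a gripper value outside its range is refused whole. The fingers move at their own pace and stop on an object; the grip force is fixed at half the most. Time passes only in rows, so rows that do not move let the fingers close. It gives the time, the measured TCP pose, the force, the opening and the grip force at its end, in the units of the state.
- manip.read_state(): the state, without advancing time (a new reading comes with each control period).
- manip.snapshot(name): name is "side" or "top"; returns (picture, depth): 384x512x3 uint8, red, green, blue; 384x512 float32, m along the optical axis (not along the pixel's ray), 0 where there is no reading.
- manip.camera_params(name): a dict with "mtx" (3x3 intrinsics, pixels), "R" (3x3) and "t" (3): a world point X has camera coordinates R X + t. Camera axes: x right, y down, z forward; pixel columns grow to the right and rows downward; lengths in m; the calibration is good to about 2 mm. A picture is of the moment at which its call begins. camera_params takes no time and is no camera call.
- manip.finish_job(): hands the job in; it is judged then, once.
Trained networks look in the newest picture that a camera, given by its name, has taken for a name from the list of things; names that differ only in an ending like _2 or _b are one class to them, and where a whole thing is asked for, a point or a joint stands for the part that bears it (a point fixed in the world has none). Each returns a list of dicts, best first, with "p" (0 to 1); they miss things now and then, are a little off and sometimes report something else, mostly with a low value. They report only what shows in the picture. A call takes as long as a camera call.
- manip.spot_in(target, camera): "bbox" ([left, top, right, bottom] in pixels, round what is visible of it).
- manip.spot_point(target, camera): "location" ([column, row] in pixels: a listed point, or the origin of a listed thing).
The state is a dict: "time_s": time; "joint_pos": joint angles; "joint_vel": joint speeds; "effort": joint torques, N m; "tool_pos": TCP position; "tcp_rot": TCP orientation; "ft_force": force on the tool from outside, world axes, zero at the start; "wrist_torque": the same for the moment, N m; "opening": opening from 0.0 (shut) to 1.0 (fully open); "grip_force": force on a finger pad.
Only numpy, scipy, OpenCV 4.12 (cv2) and the standard library are available. Lean on these libraries where they do the work, as an engineer would, in place of code of your own. Each camera call takes 0.05 s, during which the arm holds its last target. There are 200 camera calls.

## Working session

There is one attempt and no reset: what is moved stays moved. The work goes in short steps, Python scripts to look and compute and a shell command to move; the robot and the scene stay as the last step left them, time stands still between calls to the robot, and variables do not carry over. Pictures are saved under pics/ and viewed, at most 10 in all, crops included, and the job is handed in when it is done.

```bash
mkdir -p pics; cat > h.py <<'E'
import numpy as np, cv2
from rig import manip
from scipy.spatial.transform import Rotation as R
def cam(n):
    c=manip.camera_params(n); return np.array(c["mtx"]),np.array(c["R"]),np.array(c["t"])
def unproj(n,u,v,d):
    K,Rm,t=cam(n); return Rm.T@(d*np.linalg.inv(K)@[u,v,1]-t)
def proj(n,X):
    K,Rm,t=cam(n); p=K@(Rm@np.array(X)+t); return p[:2]/p[2]
def ray(n,u,v):
    K,Rm,t=cam(n); d=Rm.T@np.linalg.inv(K)@[u,v,1]; return -Rm.T@t,d/np.linalg.norm(d)
def tri(a,b):
    (o1,d1),(o2,d2)=ray(*a),ray(*b)
    s=np.linalg.lstsq(np.c_[d1,-d2],o2-o1,rcond=None)[0]
    p,q=o1+s[0]*d1,o2+s[1]*d2; return (p+q)/2,np.linalg.norm(p-q)
E
python3 - <<'E'
from h import *
np.set_printoptions(precision=4,suppress=True)
for n in("side","top"):
    im,d=manip.snapshot(n); cv2.imwrite(f"pics/{n}0.png",im[:,:,::-1]); np.save(f"{n}0.npy",d)
    K,Rm,t=cam(n); print(n,-Rm.T@t,Rm[2],K[0,0])
    for k in("knob_axis","volume_top","squelch_mark","channel_mark","radio"):
        for r in manip.spot_point(k,n)[:2]:
            u,v=r["location"]; dd=d[int(round(v)),int(round(u))]
            print(k,np.round(r["location"],1),round(r["p"],2),unproj(n,u,v,dd) if dd>0 else None)
    print(manip.spot_in("volume_knob",n)[:1],manip.spot_in("squelch_ring",n)[:1])
s=manip.read_state(); print(s["time_s"],s["tool_pos"],s["tcp_rot"])
E
```

```text
side [ 0.3582 -0.9991  0.7735] [ 0.1333  0.8271 -0.546 ] 391.6210901555442
volume_top [258.8 328.8] 0.7 [ 0.4608 -0.4603  0.0284]
volume_top [274.7 181.4] 0.64 [0.5967 0.0568 0.0723]
squelch_mark [271.7 184.2] 0.48 [ 0.5717 -0.0137  0.1096]
channel_mark [270.8 176.5] 0.5 [0.5857 0.07   0.084 ]
radio [282.  197.6] 0.86 [ 0.5984 -0.0481  0.0808]
radio [214.1 144.1] 0.4 [0.4208 0.4396 0.0229]
[{'bbox': [272.7, 183.3, 277.8, 191.9], 'p': 0.46}] []
top [0.2909 0.0013 1.5975] [ 0.1536  0.0126 -0.9881] 490.91497335435923
volume_top [261.7 178. ] 0.47 [ 0.5707 -0.0156  0.1009]
squelch_mark [255.4 171.1] 0.53 [0.5951 0.0033 0.0905]
radio [234.9 163.7] 0.7 [0.6224 0.0673 0.0827]
[{'bbox': [260.2, 169.4, 269.2, 177.5], 'p': 0.39}] [{'bbox': [255.4, 166.0, 268.2, 179.6], 'p': 0.6}]
0.8 [0.1544 0.6571 0.2035] [-0.      0.1151  0.9933  0.    ]
```

```bash
python3 - <<'E'
import cv2,numpy as np
a=cv2.imread("pics/top0.png")[90:250,150:330]; b=cv2.imread("pics/side0.png")[120:250,190:360]
a=cv2.resize(a,(500,444),interpolation=cv2.INTER_CUBIC)  # 2.775x
a=cv2.resize(cv2.imread("pics/top0.png")[120:220,180:300],(480,400),interpolation=cv2.INTER_CUBIC) #4x
b=cv2.resize(cv2.imread("pics/side0.png")[140:240,235:315],(320,400),interpolation=cv2.INTER_CUBIC) #4x
cv2.imwrite("pics/c0.png",np.hstack([a,b]))
E
```

```text
(no output)
```

View pics/c0.png

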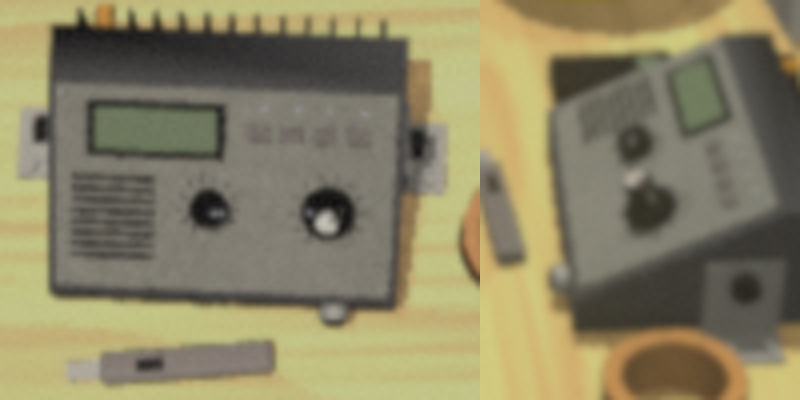

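View pics/side0.png

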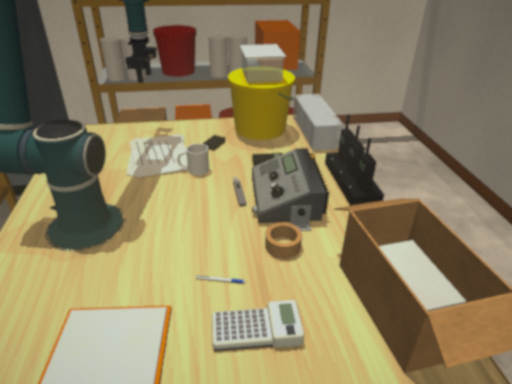

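View pics/top0.png

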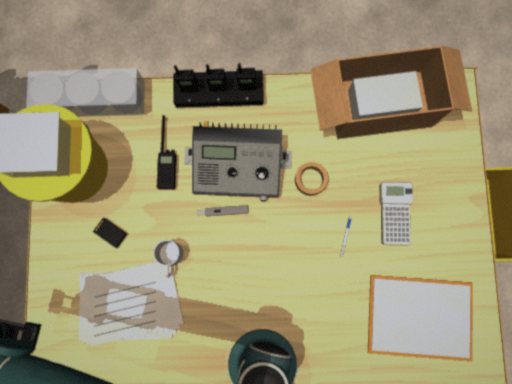

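Top view: the concentric knobs are at about (262,173), the channel knob at (232,172). Side view: concentric at about (276,191), channel at (273,176). Now I fit the panel plane and a height map.

```bash
python3 - <<'E'
from h import *
np.set_printoptions(precision=4,suppress=True,linewidth=150)
def cloud(n,u0,u1,v0,v1):
    d=np.load(f"{n}0.npy"); K,Rm,t=cam(n)
    v,u=np.mgrid[v0:v1,u0:u1]; z=d[v0:v1,u0:u1]
    P=np.stack([(u-K[0,2])/K[0,0]*z,(v-K[1,2])/K[1,1]*z,z],-1); return (P-t)@Rm,z>0
pl={}
for n,b in(("top",(194,278,144,192)),("side",(255,300,158,215))):
    P,ok=cloud(n,*b); Q=P[ok]; rng=np.random.default_rng(0); best=0
    for _ in range(800):
        a=Q[rng.choice(len(Q),3,replace=False)]; m=np.cross(a[1]-a[0],a[2]-a[0]); m/=np.linalg.norm(m)+1e-12
        if m[2]<0:m=-m
        if abs(np.degrees(np.arccos(m[2]))-25)>6: continue
        k=np.abs((Q-a[0])@m)<.003
        if k.sum()>best: best=k.sum();K_=k
    c=Q[K_].mean(0); m=np.linalg.svd(Q[K_]-c)[2][2]; m*=np.sign(m[2])
    print(n,best,len(Q),c,m,"tilt",np.degrees(np.arccos(m[2])),"yaw",np.degrees(np.arctan2(-m[1],-m[0])), "c.m",c@m)
    h=(P-c)@m; pl[n]=(P,h,ok)
P,h,ok=pl["top"]
print("top h mm rows164-182 cols252-272");print(np.round(h[20:39,58:79]*1e3).astype(int))
P2,h2,ok2=pl["side"]
print("side rows168-200 cols264-286");print(np.round(h2[10:42,9:31]*1e3).astype(int))
# yaw from edges of case silhouette in top image
im=cv2.imread("pics/top0.png"); hs=cv2.cvtColor(im,cv2.COLOR_BGR2HSV)
m=((hs[...,1]<70)).astype(np.uint8); m[:118]=0;m[200:]=0;m[:,:186]=0;m[:,290:]=0
m=cv2.morphologyEx(m,cv2.MORPH_OPEN,np.ones((9,9)))
print(cv2.minAreaRect(cv2.findNonZero(m)))
E
```

```text
top 2303 4014 [0.6099 0.0683 0.0814] [-0.4313  0.0323  0.9016] tilt 25.62757536389259 yaw -4.279875801646995 c.m -0.18745464593268646
side 1691 2558 [0.5994 0.0492 0.0756] [-0.4302  0.026   0.9024] tilt 25.529239984384635 yaw -3.457723565706217 c.m -0.18836124414229935
top h mm rows164-182 cols252-272
[[   0    1   -2    0   -1   -2   -3   -4   -1   -4    2    2   -2   -2   -4   -2   -2    2    1    1    1]
 [   2   -1   -1    2   -6    1 1502   -4    3   -1   -2   -1    0    0    5   -9    3   -4   -8   -2   -1]
 [   2   -3    1    0   -4    0   -2    6    1   -4    3   -1   -2   -4   -5    0    6    3   -2   -3   -4]
 [   0   -6    3   -1   -3   -6   -3   11    5   11   13   16    2    1    0    3   -3    0    8    2    3]
 [   0    0   -4   -1    5   10    8   12   17 1502   13   17    9    6    0    2    0    5    3   -5   -3]
 [   4    1    3   -2    2   11   15   14   17    5   14   15   15   10   11    5   -5   -2   -3   -2   -3]
 [  -3   -5    4   -1    8   14    9   10   15   18    9   13   13   14   12    0    3   -2   -3   -4    2]
 [  -2   -1   -3   12    5   12   13   15
[... 3601 characters left out ...]
  14  14  16  14  15  10  11   8   8   4  -3   1]
 [ -1  -1  -2   3   3  -1   0  -1  11  13  11  13  13  10  12   9   7   7   4   0   1  -2]
 [  1  -1  -1   2   0   0   3   1   9  11  11  12   9   9  10   7   5   1   1  -1  -1   0]
 [  1   0   1   1   3   3   1   0   1   4   5   6   7   3   3   6   1   1  -2  -2   3   0]
 [ -1  -1  -1  -2   3   0   0  -2   1  -1  -1   1   2   1   2   2   0   0   1   1  -2  -1]
 [  1   2   1   1   3   0  -1   0  -1   1   2   1  -1   0   2   1   0   1   2   1   3  -2]
 [ -1   0   2   2   0  -1  -1   0   0   0   1   2  -2   1  -2   0   1   0   0   1   0   2]]
((237.37681579589844, 161.68096923828125), (103.49047088623047, 67.47663116455078), 1.5074357986450195)
```

```bash
cat >> h.py <<'E'
def plan(target,Rt):
    s=manip.read_state(); q=s["tcp_rot"]; Rc=R.from_quat([q[1],q[2],q[3],q[0]])
    print("t",s["time_s"],"dist tool cm",Rc.inv().apply(target-np.array(s["tool_pos"]))*100,"rotvec deg",np.degrees((Rc.inv()*Rt).as_rotvec()))
    print(" tcp",s["tool_pos"],"j",np.array(s["joint_pos"]),"F",np.array(s["ft_force"]),"M",np.array(s["wrist_torque"]),s["opening"],s["grip_force"])
E
python3 - <<'E'
from h import *
np.set_printoptions(precision=4,suppress=True,linewidth=150)
psi=np.radians(-3.9)
def center(n,box,hmin,hval,nrm,off):
    d=np.load(f"{n}0.npy"); K,Rm,t=cam(n); v,u=np.mgrid[box[2]:box[3],box[0]:box[1]]; z=d[box[2]:box[3],box[0]:box[1]]
    P=(np.stack([(u-K[0,2])/K[0,0]*z,(v-K[1,2])/K[1,1]*z,z],-1)-t)@Rm; h=P@nrm-off
    k=(h>hmin)&(h<.06); o,r=ray(n,u[k].mean(),v[k].mean()); s=(off+hval-o@nrm)/(r@nrm); return o+s*r-hval*nrm,P[k],k.sum()
for n,off,bv,bc in(("top",-.18745,(252,272,164,182),(222,242,162,182)),("side",-.18836,(264,286,182,200),(264,286,168,181))):
    nrm=np.array([-np.sin(np.radians(25.5))*np.cos(psi),-np.sin(np.radians(25.5))*np.sin(psi),np.cos(np.radians(25.5))])
    nrm=np.array([-.4308,.029,.902]);nrm/=np.linalg.norm(nrm)
    c=np.load
    a,_,k1=center(n,bv,.034 if n=="side" else .028,.038,nrm,(np.array([.6099,.0683,.0814]) if n=="top" else np.array([.5994,.0492,.0756]))@nrm)
    r,_,k3=center(n,bv,.008,.014,nrm,(np.array([.6099,.0683,.0814]) if n=="top" else np.array([.5994,.0492,.0756]))@nrm)
    b,_,k2=center(n,bc,.014 if n=="side" else .009,.017,nrm,(np.array([.6099,.0683,.0814]) if n=="top" else np.array([.5994,.0492,.0756]))@nrm)
    print(n,"vol axis",a,k1,"ringmask",r,k3,"chan",b,k2,"sep",np.linalg.norm(a-b),"yaw",np.degrees(np.arctan2(*(b-a)[:2])*-1))
E
```

```text
top vol axis [ 0.5947 -0.0161  0.0769] 45 ringmask [ 0.5943 -0.0158  0.0766] 130 chan [0.6014 0.0777 0.077 ] 72 sep 0.09404014199157308 yaw -4.046282432170626
side vol axis [ 0.5946 -0.0182  0.0755] 34 ringmask [ 0.5941 -0.01    0.075 ] 133 chan [0.6011 0.0778 0.0755] 35 sep 0.0962614002767358 yaw -3.857829630751426
```

```bash
python3 -m inch '{"travel":[[0,0,-3.5],[0,0,-3.5],[0,0,-3],[-2.73,-2.81,0],[-2.73,-2.81,0],[-2.73,-2.81,0],[-2.73,-2.81,0],[-2.73,-2.81,0],[-2.73,-2.81,0],[-2.73,-2.81,0]],"angular":[[0,0,0],[0,0,0],[0,0,0],[0,0,0],[0,0,0],[0,0,0],[0,0,0],[0,0,0],[0,0,0],[0,0,0]],"fingers":[6,6,6,6,6,6,6,6,6,6]}'
python3 -m inch '{"travel":[[-2.73,-2.81,0],[-2.73,-2.81,0],[-2.73,-2.81,0],[-2.73,-2.81,0],[-2.73,-2.81,0],[-2.73,-2.81,0],[-2.73,-2.81,0],[-2.73,-2.81,0],[-2.73,-2.81,0],[-2.73,-2.81,0]],"angular":[[0,0,0],[0,0,0],[0,0,0],[0,0,0],[0,0,0],[0,0,0],[0,0,0],[0,0,0],[0,0,0],[0,0,0]],"fingers":[6,6,6,6,6,6,6,6,6,6]}'
python3 -m inch '{"travel":[[-2.73,-2.81,0],[-2.73,-2.81,0],[-2.73,-2.81,0],[0,0,0],[0,0,0],[0,0,0],[0,0,0],[0,0,0],[0,0,0],[0,0,0]],"angular":[[0,0,0],[0,0,0],[0,0,0],[0,0,7],[0,0,7],[0,0,7],[0,0,7],[0,0,7],[0,0,7],[0,0,7]],"fingers":[6,6,6,6,6,6,6,6,6,6]}'
python3 -m inch '{"travel":[[0,0,0],[0,0,0],[0,0,0],[0,0,0],[0,0,0],[0,0,0],[0,0,0],[0,0,0],[0,0,0],[0,0,0]],"angular":[[0,0,7],[0,0,7],[0,0,7],[0,0,7],[0,0,7],[0,0,7],[0,0,7],[0,0,7],[0,0,7],[0,0,7]],"fingers":[6,6,6,6,6,6,6,6,6,6]}'
python3 -m inch '{"travel":[[0,0,0],[0,0,0],[0,0,0],[0,0,0],[0,0,0],[0,0,0],[0,0,0],[0,0,0],[0,0,0],[0,0,0]],"angular":[[0,0,7],[0,0,7],[0,0,7],[0,0,7],[0,0,7],[0,0,7],[0,0,7],[0,0,7],[0,0,7],[0,0,7]],"fingers":[6,6,6,6,6,6,6,6,6,6]}'
cat >> h.py <<'E'
np.set_printoptions(precision=4,suppress=True,linewidth=150)
A=np.array([.5945,-.0168,.0763]); T=np.radians(25); Y=np.radians(-4)
N=np.array([-np.sin(T)*np.cos(Y),-np.sin(T)*np.sin(Y),np.cos(T)]); UP=np.array([np.cos(T)*np.cos(Y),np.cos(T)*np.sin(Y),np.sin(T)]); LE=np.cross(N,UP)
def Rt(a):
    a=np.radians(a); y=np.cos(a)*UP+np.sin(a)*LE; return R.from_matrix(np.c_[np.cross(y,-N),y,-N])
def where():
    d=np.array(manip.read_state()["tool_pos"])-A; print(" in knob frame mm",d@UP*1e3,d@LE*1e3,d@N*1e3)
E
python3 -c "
from h import *
plan(A+.09*N,Rt(-135))"
```

```text
time_s: 1.63
tool_pos: [0.296, 0.4202, 0.3037]
tcp_rot: [0.0, 0.115, 0.993, 0.0]
ft_force: [0.5, 0.1, -0.3]
opening: 0.679
grip_force: 0.0
time_s: 2.47
tool_pos: [0.4976, 0.084, 0.3039]
tcp_rot: [0.001, 0.115, 0.993, 0.0]
ft_force: [0.6, 0.5, -0.2]
opening: 0.68
grip_force: 0.0
time_s: 3.3
tool_pos: [0.5573, -0.015, 0.3036]
tcp_rot: [0.0, 0.519, 0.855, 0.0]
ft_force: [-0.0, 0.9, -0.4]
opening: 0.677
grip_force: 0.0
time_s: 4.13
tool_pos: [0.5573, -0.0149, 0.3036]
tcp_rot: [0.0, 0.916, 0.402, 0.0]
ft_force: [-0.2, -0.1, -1.5]
opening: 0.68
grip_force: 0.0
time_s: 4.97
tool_pos: [0.5574, -0.0149, 0.3037]
tcp_rot: [-0.0, 0.981, -0.196, 0.0]
ft_force: [-0.6, 0.5, -0.7]
opening: 0.68
grip_force: 0.0
t 4.9667 dist tool cm [-0.1049 -0.0349 14.5783] rotvec deg [13.2745 21.428  26.0076]
 tcp [ 0.5574 -0.0149  0.3037] j [-0.0714 -0.0057  1.7241  0.0001  1.4229  1.8933] F [-0.5517  0.5249 -0.6947] M [-0.0167  0.1549 -0.0325] 0.6796480794662997 0.0
```

```bash
python3 -m inch '{"travel":[[0,0,0],[0,0,0],[0,0,0],[0,0,0],[0,0,0],[0,0,0],[0,0,0]],"angular":[[2.21,3.57,4.33],[2.21,3.57,4.33],[2.21,3.57,4.33],[2.21,3.57,4.33],[2.21,3.57,4.33],[2.21,3.57,4.33],[0,0,0]],"fingers":[6,6,6,6,6,6,6]}'
python3 -c "
from h import *
plan(A+.09*N,Rt(-135))"
```

```text
time_s: 5.55
tool_pos: [0.5542, -0.0144, 0.3015]
tcp_rot: [-0.076, 0.89, -0.403, 0.202]
ft_force: [-0.1, 0.6, 0.1]
opening: 0.678
grip_force: 0.0
t 5.55 dist tool cm [-4.1524  4.1027 13.1226] rotvec deg [-0.0364  0.1596  0.2587]
 tcp [ 0.5542 -0.0144  0.3015] j [-0.0736 -0.323   2.0605  0.0049  0.9693  2.3455] F [-0.0637  0.5651  0.1158] M [ 0.1106  0.4225 -0.0076] 0.677597651938055 0.0
```

```bash
python3 -m inch '{"travel":[[-0.83,0.82,2.62],[-0.83,0.82,2.62],[-0.83,0.82,2.62],[-0.83,0.82,2.62],[-0.83,0.82,2.62],[0,0,0],[0,0,0]],"angular":[[0,0,0],[0,0,0],[0,0,0],[0,0,0],[0,0,0],[0,0,0],[0,0,0]],"fingers":[6,6,6,6,6,6,6]}'
python3 - <<'E'
from h import *
plan(A+.022*N,Rt(-135));where()
for n in("side","top"):
    im,d=manip.snapshot(n); cv2.imwrite(f"pics/{n}1.png",im[:,:,::-1])
    print(n,proj(n,A+.038*N),proj(n,A),proj(n,manip.read_state()["tool_pos"]))
a=cv2.resize(cv2.imread("pics/top1.png")[120:220,200:300],(400,400),interpolation=cv2.INTER_CUBIC)
b=cv2.resize(cv2.imread("pics/side1.png")[120:220,215:315],(400,400),interpolation=cv2.INTER_CUBIC)
cv2.imwrite("pics/c1.png",np.hstack([a,b]))
E
```

```text
time_s: 6.13
tool_pos: [0.5589, -0.0147, 0.1584]
tcp_rot: [-0.075, 0.891, -0.402, 0.2]
ft_force: [0.1, -0.1, 0.8]
opening: 0.682
grip_force: 0.0
t 6.1333 dist tool cm [-0.1573  0.1231  6.7528] rotvec deg [0.117  0.3277 0.4192]
 tcp [ 0.5589 -0.0147  0.1584] j [-0.0737 -0.206   2.2383  0.0067  0.6785  2.3401] F [ 0.1228 -0.1438  0.7902] M [ 0.0515  0.3121 -0.0095] 0.6815026623323724 0.0
 in knob frame mm 2.3555629525906645 -0.40122209571290646 89.5154006338101
side [273.9871 184.0931] [278.6295 193.1139] [268.8068 170.3771]
top [261.6568 174.916 ] [261.7977 171.9976] [261.6715 177.1512]
```

View pics/c1.png

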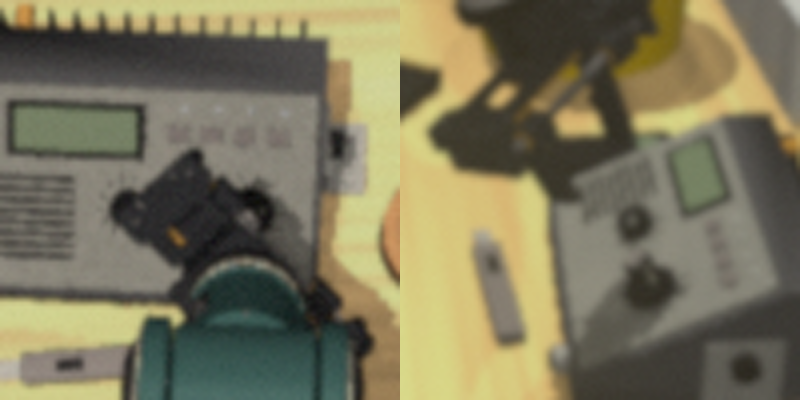

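Top view: the gripper is over the knob at roughly (262,175), diagonal. Side view: the knobs are clear at crop (648,280), with the tips above and in front of them. The pose is about 2 mm off upslope, so I correct that and descend.

```bash
python3 -m inch '{"travel":[[-0.16,0.12,1],[0,0,2],[0,0,1.5],[0,0,0],[0,0,0]],"angular":[[0.1,0.3,0.4],[0,0,0],[0,0,0],[0,0,0],[0,0,0]],"fingers":[6,6,6,6,6]}'
python3 - <<'E'
from h import *
plan(A+.022*N,Rt(-135));where()
E
```

```text
time_s: 6.65
tool_pos: [0.5784, -0.0158, 0.1204]
tcp_rot: [-0.077, 0.888, -0.405, 0.206]
ft_force: [-0.1, 0.0, -0.1]
opening: 0.683
grip_force: 0.0
t 6.65 dist tool cm [-0.3025  0.291   2.4771] rotvec deg [-0.2485 -0.2468 -0.0355]
 tcp [ 0.5784 -0.0158  0.1204] j [-0.0705 -0.1228  2.25    0.0006  0.572   2.3557] F [-0.0758  0.031  -0.0833] M [0.0855 0.3062 0.005 ] 0.683318711135685 0.0
 in knob frame mm 4.045208751147648 -0.08471038708166623 46.796355161135644
```

```bash
python3 -m inch '{"travel":[[-0.3,0.29,0],[0,0,0],[0,0,0.8],[0,0,0.8],[0,0,0],[0,0,0]],"angular":[[-0.2,-0.2,0],[0,0,0],[0,0,0],[0,0,0],[0,0,0],[0,0,0]],"fingers":[6,6,6,6,6,6]}'
python3 - <<'E'
from h import *
plan(A+.022*N,Rt(-135));where()
E
```

```text
time_s: 7.15
tool_pos: [0.5796, -0.0158, 0.1013]
tcp_rot: [-0.076, 0.888, -0.405, 0.202]
ft_force: [-0.8, -0.9, -0.1]
opening: 0.682
grip_force: 0.0
t 7.15 dist tool cm [ 0.2128 -0.2135  0.6944] rotvec deg [ 0.0889  0.0891 -0.0558]
 tcp [ 0.5796 -0.0158  0.1013] j [-0.0703 -0.0898  2.2584  0.0004  0.5389  2.3564] F [-0.8278 -0.9432 -0.0609] M [ 0.0257  0.3303 -0.0072] 0.6818650041071643 0.0
 in knob frame mm -2.9990817803308687 -0.002278434335980268 28.950663599451843
```

```bash
python3 -m inch '{"travel":[[0.2,-0.2,0],[0,0,0.4],[0,0,0.3],[0,0,0],[0,0,0]],"angular":[[0,0,0],[0,0,0],[0,0,0],[0,0,0],[0,0,0]],"fingers":[6,6,6,6,6]}'
python3 - <<'E'
from h import *
plan(A+.019*N,Rt(-135));where()
E
```

```text
time_s: 7.57
tool_pos: [0.5854, -0.0162, 0.0967]
tcp_rot: [-0.076, 0.888, -0.405, 0.202]
ft_force: [-0.6, 0.3, 0.1]
opening: 0.681
grip_force: 0.0
t 7.5667 dist tool cm [-0.0251  0.0257  0.3327] rotvec deg [ 0.0516  0.0528 -0.0571]
 tcp [ 0.5854 -0.0162  0.0967] j [-0.0703 -0.0715  2.2518  0.0004  0.5262  2.3564] F [-0.5672  0.3095  0.0698] M [ 0.0994  0.3225 -0.0029] 0.6813784998093991 0.0
 in knob frame mm 0.36364171007736706 0.0039294989852247985 22.32629221583518
```

Well centred; go down 3 mm more and close.

```bash
python3 -m inch '{"travel":[[0,0,0.3],[0,0,0],[0,0,0],[0,0,0],[0,0,0],[0,0,0],[0,0,0],[0,0,0],[0,0,0],[0,0,0]],"angular":[[0,0,0],[0,0,0],[0,0,0],[0,0,0],[0,0,0],[0,0,0],[0,0,0],[0,0,0],[0,0,0],[0,0,0]],"fingers":[6,6,0.5,0.5,0.5,0.5,0.5,0.5,0.5,0.5]}'
python3 - <<'E'
from h import *
plan(A+.019*N,Rt(-135));where()
E
```

```text
time_s: 8.4
tool_pos: [0.5869, -0.0163, 0.0945]
tcp_rot: [-0.076, 0.888, -0.405, 0.203]
ft_force: [0.1, -0.0, -0.4]
opening: 0.103
grip_force: 0.0
t 8.4 dist tool cm [-0.0575  0.0526  0.0668] rotvec deg [ 0.019   0.0152 -0.054 ]
 tcp [ 0.5869 -0.0163  0.0945] j [-0.0703 -0.0655  2.2515  0.0003  0.5197  2.3564] F [ 0.0842 -0.0173 -0.446 ] M [0.1046 0.3189 0.0366] 0.10298247490247658 0.0
 in knob frame mm 0.778955245853394 -0.03513087774046126 19.66792362316635
```

```bash
python3 - <<'E'
from h import *
for n in("side","top"):
    im,d=manip.snapshot(n); cv2.imwrite(f"pics/{n}2.png",im[:,:,::-1])
    print(n,proj(n,A+.038*N),proj(n,A),proj(n,manip.read_state()["tool_pos"]))
s=manip.read_state();print(s["opening"],s["grip_force"])
a=cv2.resize(cv2.imread("pics/top2.png")[145:205,232:292],(400,400),interpolation=cv2.INTER_CUBIC)
b=cv2.resize(cv2.imread("pics/side2.png")[150:210,245:305],(400,400),interpolation=cv2.INTER_CUBIC)
cv2.imwrite("pics/c2.png",np.hstack([a,b]))
E
```

```text
side [273.9871 184.0931] [278.6295 193.1139] [276.4699 188.3932]
top [261.6568 174.916 ] [261.7977 171.9976] [261.7332 173.258 ]
0.06088470341467196 0.0
```

View pics/c2.png

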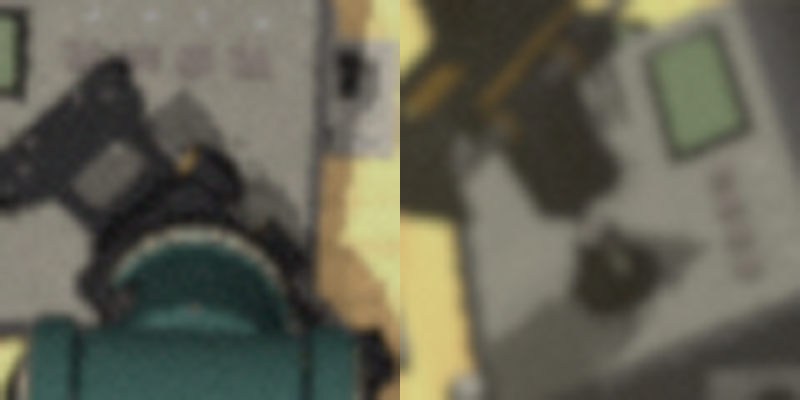

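Surprising: in the side view the finger tips are at about (272,182), not on the knob at (276,190). Checking with depth.

```bash
python3 - <<'E'
from h import *
s=manip.read_state();q=s["tcp_rot"];Rc=R.from_quat([q[1],q[2],q[3],q[0]]);p=np.array(s["tool_pos"])
print(s["opening"],s["grip_force"],s["time_s"])
im,d=manip.snapshot("side");K,Rm,t=cam("side")
for vv in range(160,200,2):
    row=[]
    for u in range(258,288,3):
        z=d[vv,u]; X=unproj("side",u,vv,z)-A; row.append("%4d,%4d,%4d"%(X@UP*1e3,X@LE*1e3,X@N*1e3))
    print(vv," | ".join(row))
E
```

```text
0.06088470341467196 0.0 8.5
160   -3, -37, 159 |    1, -24, 148 |    9, -20, 142 |   16, -13, 134 |   23,  -9, 128 |   31, -14, 127 |   17, 193,   0 |   28, 187,  -1 |   38, 177,   0 |   48, 166,   1
162   -6, -34, 151 |    0, -26, 143 |    8, -34, 144 |   15, -32, 138 |   19,   3, 113 |    6, 185,   2 |   15, 183,  -1 |   26, 175,  -1 |   36, 164,   0 |   46, 154,   1
164   -9, -36, 147 |   -1, -38, 144 |    7, -43, 143 |   13, -35, 134 |   16,   3, 107 |    3, 178,  -1 |   13, 172,  -2 |   24, 165,  -2 |   34, 157,  -2 |   44, 141,   2
166  -12, -30, 137 |   -3, -41, 140 |    4, -41, 136 |   11, -35, 128 |   13,   2, 101 |   21,   7,  94 |   12, 157,   0 |   22, 151,  -1 |   32, 143,  -1 |   43, 129,   2
168  -16, -26, 129 |   -6, -42, 134 |    1, -40, 129 |    8, -35, 122 |   11,   0,  97 |   18,   5,  89 |   11, 138,   3 |   21, 132,   2 |   30, 129,   0 |   40, 121,   0
170  -15, -46, 134 |  -10, -33, 123 |   -1, -41, 123 |    1,  -7,  98 |  143,-996, 702 |   16,   0,  86 |    9, 134,  -1 |   19, 122,   0 |   29, 117,   0 |   39, 110,   0
172  -17, -53, 132 |  -17,  -6, 100 |   
[... 1667 characters left out ...]
22,   1,   0
192  -65,  49,   0 |  -55,  43,   0 |  -45,  34,   1 |  -35,  25,   3 |  -26,  25,  -1 |  -13,  -1,  12 |   -4, -10,  14 |    4, -14,  13 |   13, -16,  10 |   19,  -2,  -3
194  -67,  40,   0 |  -57,  35,  -2 |  -46,  24,   1 |  -37,  22,  -1 |  -27,  14,   0 |  -15,  -6,   9 |   -5, -19,  14 |    2, -17,   8 |    9, -13,   1 |   18, -13,  -2
196  -68,  31,  -1 |  -58,  23,   0 |  -48,  17,   0 |  -39,  12,  -2 |  -29,   4,   0 |  -19,  -5,   2 |   -8, -18,   6 |    0, -16,   0 |    8, -21,   0 |   16, -23,  -2
198  -68,  15,   2 |  -59,  13,   0 |  -49,   4,   1 |  -39,   0,   0 |  -30,  -4,  -1 |  -21, -12,   0 |  -11, -20,   1 |   -2, -25,   0 |    6, -30,   0 |   15, -36,   0
```

```bash
cat >> h.py <<'E'
def tipcloud():
    s=manip.read_state();q=s["tcp_rot"];Rc=R.from_quat([q[1],q[2],q[3],q[0]]);p=np.array(s["tool_pos"]); out=[]
    for n in("side","top"):
        im,d=manip.snapshot(n); K,Rm,t=cam(n); v,u=np.mgrid[0:384,0:512]
        P=(np.stack([(u-K[0,2])/K[0,0]*d,(v-K[1,2])/K[1,1]*d,d],-1)-t)@Rm; X=(P-A).reshape(-1,3)
        k=np.stack([X@UP,X@LE,X@N],1)*1e3; g=(d.reshape(-1)>0)&(np.hypot(k[:,0],k[:,1])<130)&(k[:,2]>42)&(k[:,2]<260); k=k[g]
        tl=Rc.inv().apply(P.reshape(-1,3)[g]-p)*1e3
        print(n,"opening",s["opening"])
        for lo in range(44,260,12):
            m=(k[:,2]>=lo)&(k[:,2]<lo+12)
            if m.sum()>2: print(" N",lo,m.sum(),"UP",np.percentile(k[m,0],[3,97]).round(),"LE",np.percentile(k[m,1],[3,97]).round(),"| tool x",np.percentile(tl[m,0],[3,97]).round(),"y",np.percentile(tl[m,1],[3,97]).round())
E
python3 -c "
from h import *
tipcloud()
print(manip.tcp_to_grasp)"
```

```text
side opening 0.05780310486307022
 N 44 3 UP [ 3. 14.] LE [-8.  1.] | tool x [5. 8.] y [-10.   4.]
 N 56 37 UP [-16.  17.] LE [-16.   6.] | tool x [-9. 11.] y [-16.  16.]
 N 68 44 UP [-16.  20.] LE [-17.   7.] | tool x [-8. 11.] y [-18.  17.]
 N 80 47 UP [-17.  20.] LE [-19.   7.] | tool x [-7. 11.] y [-18.  19.]
 N 92 45 UP [-17.  21.] LE [-20.   9.] | tool x [-7. 12.] y [-20.  19.]
 N 104 14 UP [-9. 22.] LE [-26.   6.] | tool x [ 8. 13.] y [-19.  25.]
 N 116 101 UP [-79.  80.] LE [-82.  64.] | tool x [-29.  34.] y [-81.  85.]
 N 128 233 UP [-70.  80.] LE [-81.  53.] | tool x [-20.  35.] y [-81.  85.]
 N 140 202 UP [-78.  84.] LE [-85.  39.] | tool x [-21.  34.] y [-86.  91.]
 N 152 518 UP [-76.  79.] LE [-83.  67.] | tool x [-27.  33.] y [-90.  92.]
 N 164 91 UP [-23.  43.] LE [-26.  14.] | tool x [-17.  24.] y [-39.  17.]
 N 176 89 UP [-21.  40.] LE [-26.  15.] | tool x [-16.  24.] y [-39.  16.]
 N 188 41 UP [-21.  45.] LE [-23.   1.] | tool x [-16.  32.] y [-34.  16.]
 N 200 78 UP [-10.  50.] LE [-35.  14.] | tool x [14. 36.] y [-40.  31.]
 N 212 139 UP [-33.  36.] LE [-37.   5.] 
[... 471 characters left out ...]
.  44.] | tool x [-17.  34.] y [-88.  82.]
 N 152 306 UP [-38.  83.] LE [-81.  81.] | tool x [-30.  34.] y [-93.  85.]
 N 164 105 UP [-39.  76.] LE [-78.  77.] | tool x [-33.  31.] y [-92.  85.]
 N 176 11 UP [19. 42.] LE [16. 39.] | tool x [-15.  18.] y [-41. -39.]
 N 188 9 UP [11. 42.] LE [16. 46.] | tool x [-25.  17.] y [-41. -40.]
 N 200 80 UP [ 2. 49.] LE [-11.  47.] | tool x [-33.  34.] y [-41. -17.]
 N 212 60 UP [ 8. 44.] LE [-30.  47.] | tool x [-27.  37.] y [-40.   8.]
 N 224 6 UP [17. 38.] LE [-33.   4.] | tool x [23. 36.] y [-29.  12.]
 N 236 30 UP [17. 38.] LE [-32.  32.] | tool x [-9. 37.] y [-38.   9.]
 N 248 43 UP [18. 39.] LE [-32.  31.] | tool x [-9. 37.] y [-37.  10.]
0.0187
```

The depth data agree with each other. The body starts near N=117 mm, so the real tips are at N≈54 mm, about 34 mm short of the state's TCP along the tool axis; laterally they are centred. I'll go by the cameras: open, go down about 2 cm, and re-measure.

```bash
python3 -m inch '{"travel":[[0,0,0],[0,0,0],[0,0,0],[0,0,0],[0,0,0],[0,0,0],[0,0,0.6],[0,0,0.6],[0,0,0],[0,0,0]],"angular":[[0,0,0],[0,0,0],[0,0,0],[0,0,0],[0,0,0],[0,0,0],[0,0,0],[0,0,0],[0,0,0],[0,0,0]],"fingers":[6,6,6,6,6,6,6,6,6,6]}'
python3 - <<'E'
from h import *
plan(A+.007*N,Rt(-135));where();tipcloud()
E
```

```text
time_s: 9.48
tool_pos: [0.5914, -0.0166, 0.0825]
tcp_rot: [-0.076, 0.888, -0.405, 0.202]
ft_force: [0.5, 0.3, 0.4]
opening: 0.683
grip_force: 0.0
t 9.4833 dist tool cm [ 0.0095 -0.0141 -0.0105] rotvec deg [ 0.0905  0.0889 -0.0588]
 tcp [ 0.5914 -0.0166  0.0825] j [-0.0703 -0.0377  2.2508  0.0004  0.4943  2.3564] F [0.5214 0.3333 0.3762] M [0.0838 0.2967 0.0193] 0.6825435135662353 0.0
 in knob frame mm -0.16705375124251975 -0.032834885114878476 6.895069018584883
side opening 0.6825435135662353
 N 44 45 UP [-35.  37.] LE [-36.  27.] | tool x [-8. 11.] y [-43.  43.]
 N 56 49 UP [-37.  38.] LE [-36.  27.] | tool x [-10.  11.] y [-44.  44.]
 N 68 51 UP [-37.  38.] LE [-37.  30.] | tool x [-10.  11.] y [-44.  46.]
 N 80 54 UP [-38.  39.] LE [-39.  32.] | tool x [-10.  11.] y [-47.  47.]
 N 92 22 UP [-31.  40.] LE [-46.  36.] | tool x [-11.  11.] y [-47.  54.]
 N 104 89 UP [-80.  81.] LE [-81.  37.] | tool x [-30.  34.] y [-82.  85.]
 N 116 230 UP [-71.  78.] LE [-79.  51.] | tool x [-23.  34.] y [-81.  85.]
 N 128 177 UP [-79.  84.] LE [-85.  38.] | tool x [-27.  34.] y [-84.  91.]
 N 140 
[... 944 characters left out ...]
LE [-64.  59.] | tool x [-32.  34.] y [-61.  59.]
 N 140 312 UP [-40.  84.] LE [-81.  81.] | tool x [-30.  34.] y [-94.  84.]
 N 152 94 UP [-40.  79.] LE [-81.  76.] | tool x [-26.  33.] y [-93.  86.]
 N 164 9 UP [17. 42.] LE [14. 40.] | tool x [-16.  20.] y [-41. -39.]
 N 176 11 UP [11. 41.] LE [16. 46.] | tool x [-25.  17.] y [-41. -40.]
 N 188 82 UP [ 0. 49.] LE [-11.  47.] | tool x [-33.  35.] y [-41. -18.]
 N 200 58 UP [16. 47.] LE [-32.  34.] | tool x [-12.  37.] y [-40.  10.]
 N 224 30 UP [14. 38.] LE [-32.  31.] | tool x [-6. 38.] y [-38.   9.]
 N 236 46 UP [12. 38.] LE [-35.  31.] | tool x [-7. 38.] y [-38.  16.]
 N 248 29 UP [16. 37.] LE [-32.  27.] | tool x [-3. 37.] y [-36.  12.]
```

```bash
cat >> h.py <<'E'
def tips(y0=25,y1=48):
    s=manip.read_state();q=s["tcp_rot"];Rc=R.from_quat([q[1],q[2],q[3],q[0]]);p=np.array(s["tool_pos"])
    for _ in range(2):
        im,d=manip.snapshot("side"); K,Rm,t=cam("side"); v,u=np.mgrid[0:384,0:512]
        P=((np.stack([(u-K[0,2])/K[0,0]*d,(v-K[1,2])/K[1,1]*d,d],-1)-t)@Rm).reshape(-1,3); tl=Rc.inv().apply(P-p)*1e3; n=(P-A)@N*1e3
        for sg in(1,-1):
            m=(abs(tl[:,0])<13)&(tl[:,1]*sg>y0)&(tl[:,1]*sg<y1)&(n>6)&(n<60); print(sg,np.sort(n[m])[:14].round(1))
E
python3 -c "
from h import *
tips()"
```

```text
1 [43.4 44.5 45.4 45.5 45.7 46.5 47.9 48.2 49.  49.9 51.3 51.4 51.4 51.5]
-1 [42.5 43.1 43.3 43.5 44.6 45.3 45.8 45.8 45.9 46.5 46.6 46.6 47.1 48.7]
1 [43.1 43.4 44.  45.4 47.4 47.4 49.4 50.4 50.4 50.8 50.9 51.4 52.  52.8]
-1 [42.  43.8 44.2 44.5 45.3 45.6 45.8 46.1 46.5 46.6 46.8 49.4 49.8 50. ]
```

```bash
python3 -m inch '{"travel":[[0,0,0.6],[0,0,0.6],[0,0,0.5],[0,0,0],[0,0,0]],"angular":[[0,0,0],[0,0,0],[0,0,0],[0,0,0],[0,0,0]],"fingers":[6,6,6,6,6]}'
python3 - <<'E'
from h import *
plan(A-.015*N,Rt(-135));where();tips()
E
```

```text
time_s: 10.1
tool_pos: [0.5987, -0.0171, 0.0672]
tcp_rot: [-0.076, 0.888, -0.405, 0.202]
ft_force: [-0.0, 0.2, 0.6]
opening: 0.683
grip_force: 0.0
t 10.1 dist tool cm [ 0.0053 -0.0059  0.4967] rotvec deg [ 0.0817  0.0827 -0.0609]
 tcp [ 0.5987 -0.0171  0.0672] j [-0.0703  0.0002  2.248   0.0005  0.459   2.3564] F [-0.0147  0.1673  0.5583] M [ 0.0696  0.3359 -0.0176] 0.6825307453487578 0.0
 in knob frame mm -0.06949947872829848 -0.004519511416453637 -10.03248452031932
1 [23.8 27.2 27.2 29.2 31.3 31.8 32.  33.4 33.5 34.1 34.1 35.2 35.4 35.5]
-1 [24.6 25.9 27.1 27.1 28.1 28.3 29.6 29.7 29.8 29.9 30.  30.5 30.6 30.6]
1 [24.8 26.7 28.1 29.2 30.8 31.5 31.8 32.3 32.4 32.7 33.2 33.3 34.4 35.5]
-1 [26.4 26.7 26.9 27.2 27.4 27.6 27.9 27.9 28.  28.6 29.6 30.2 30.7 30.7]
```

```bash
python3 -m inch '{"travel":[[0,0,0.45],[0,0,0],[0,0,0],[0,0,0],[0,0,0],[0,0,0],[0,0,0],[0,0,0],[0,0,0],[0,0,0]],"angular":[[0,0,0],[0,0,0],[0,0,0],[0,0,0],[0,0,0],[0,0,0],[0,0,0],[0,0,0],[0,0,0],[0,0,0]],"fingers":[6,6,0.8,0.8,0.8,0.8,0.8,0.8,0.8,0.8]}'
python3 - <<'E'
from h import *
plan(A-.015*N,Rt(-135));where();tips(9,28)
E
```

```text
time_s: 11.03
tool_pos: [0.6005, -0.0177, 0.0639]
tcp_rot: [-0.075, 0.888, -0.405, 0.202]
ft_force: [-4.0, -3.6, 2.3]
opening: 0.239
grip_force: 30.0
t 11.0333 dist tool cm [-0.0476 -0.0138  0.1204] rotvec deg [ 0.0772  0.0344 -0.046 ]
 tcp [ 0.6005 -0.0177  0.0639] j [-0.0708  0.0088  2.2472 -0.0003  0.4507  2.3564] F [-3.9632 -3.5531  2.3026] M [-0.5086  0.6449 -0.1994] 0.23942083972367764 30.000155568122864
 in knob frame mm 0.24053517218661175 -0.43353698928002893 -13.796185402903728
1 [ 6.1  6.3  6.4  6.6  7.3  7.5  9.3  9.3 10.1 10.3 10.8 11.4 11.9 12. ]
-1 [10.4 11.3 12.  12.9 13.1 13.9 14.4 14.5 14.6 16.3 20.8 21.3 22.4 23.5]
1 [ 6.2  6.2  6.4  6.5  7.9  8.   9.3  9.4  9.5 10.7 11.  11.1 11.4 11.6]
-1 [ 9.4 10.3 10.9 11.1 11.5 11.6 12.9 13.2 13.3 13.4 19.5 21.4 21.7 24.1]
```

Gripped: opening 21 mm, 30 N. Turning anticlockwise (tool −z).

```bash
python3 -m inch '{"travel":[[0,0,0],[0,0,0],[0,0,0],[0,0,0],[0,0,0]],"angular":[[0,0,-6],[0,0,-6],[0,0,-6],[0,0,-6],[0,0,-6]],"fingers":[0.8,0.8,0.8,0.8,0.8]}'
python3 - <<'E'
from h import *
plan(A-.015*N,Rt(-165));where();s=manip.read_state();print("axial torque",np.array(s["wrist_torque"])@N,"axial F",np.array(s["ft_force"])@N)
E
```

```text
time_s: 11.55
tool_pos: [0.601, -0.0169, 0.0641]
tcp_rot: [-0.021, 0.963, -0.159, 0.215]
ft_force: [-1.5, 1.0, 1.4]
opening: 0.238
grip_force: 30.0
t 11.55 dist tool cm [-0.0664  0.0558  0.1223] rotvec deg [-0.0108  0.0384 60.1985]
 tcp [ 0.601  -0.0169  0.0641] j [-0.0699  0.0089  2.2468  0.0014  0.4498  1.8278] F [-1.5452  0.9653  1.3946] M [0.2692 0.4905 0.0555] 0.23775823457414524 29.997184574604034
 in knob frame mm 0.7846877654754753 0.36909519506032745 -13.777390374351805
axial torque -0.048761858999551766 axial F 1.94382815369856
```

```bash
cat > st.py <<'E'
from h import *
s=manip.read_state();print(s["time_s"],"axial torque",np.array(s["wrist_torque"])@N,"axial F",np.array(s["ft_force"])@N,"F",np.linalg.norm(s["ft_force"]),"j6",s["joint_pos"][5],s["opening"],s["grip_force"]);where()
E
for i in 1; do :; done
python3 -m inch '{"travel":[[0,0,0],[0,0,0],[0,0,0],[0,0,0],[0,0,0],[0,0,0]],"angular":[[0,0,-6],[0,0,-6],[0,0,-6],[0,0,-6],[0,0,-6],[0,0,-6]],"fingers":[0.8,0.8,0.8,0.8,0.8,0.8]}' >/dev/null; python3 st.py
python3 -m inch '{"travel":[[0,0,0],[0,0,0],[0,0,0],[0,0,0],[0,0,0],[0,0,0]],"angular":[[0,0,-6],[0,0,-6],[0,0,-6],[0,0,-6],[0,0,-6],[0,0,-6]],"fingers":[0.8,0.8,0.8,0.8,0.8,0.8]}' >/dev/null; python3 st.py
```

```text
12.05 axial torque -0.047403389302452074 axial F 3.389618884459071 F 7.87669700249578 j6 1.1995180724080676 0.23891661647207532 29.99997764825821
 in knob frame mm 0.6499200869275438 1.4607743786538805 -13.771509182861553
12.55 axial torque -0.03379837398138495 axial F 5.544498847565675 F 11.547775650642434 j6 0.5711698536428776 0.2392631262660634 30.00033527612686
 in knob frame mm -0.19199332024820004 2.238048668409885 -13.823362114168972
```

```bash
cat >> st.py <<'E'
q=s["tcp_rot"];Rc=R.from_quat([q[1],q[2],q[3],q[0]]);print("F tool",Rc.inv().apply(s["ft_force"]),"M tool",Rc.inv().apply(s["wrist_torque"]))
E
python3 st.py; python3 -m inch '{"travel":[[0,0,-0.1]],"angular":[[0,0,0]],"fingers":[0.8]}' >/dev/null;python3 st.py
```

```text
12.55 axial torque -0.03379837398138495 axial F 5.544498847565675 F 11.547775650642434 j6 0.5711698536428776 0.2392631262660634 30.00033527612686
 in knob frame mm -0.19199332024820004 2.238048668409885 -13.823362114168972
F tool [ 7.2512 -7.0983 -5.5123] M tool [1.6454 0.9311 0.0328]
12.6333 axial torque 0.049159252122278375 axial F -14.746167765660488 F 17.30919813947177 j6 0.5717648564478478 0.23508320908750574 29.988094568252563
 in knob frame mm -0.3435084590746556 2.189215011546466 -13.374450629173156
F tool [ 8.2797 -3.601  14.7678] M tool [ 0.873   1.2511 -0.0518]
```

```bash
python3 -m inch '{"travel":[[0.08,-0.05,0.05],[0,0,0]],"angular":[[0,0,0],[0,0,0]],"fingers":[0.8,0.8]}' >/dev/null;python3 st.py
```

```text
12.8 axial torque 0.04397222982386878 axial F 0.39277600450468153 F 7.0292275725628866 j6 0.5800855620310319 0.23876804871590585 29.997837245464325
 in knob frame mm -0.2004699419121171 2.337662345755307 -13.666925531559688
F tool [ 4.6795 -5.2316 -0.3785] M tool [ 1.0775  0.5262 -0.0451]
```

```bash
python3 -m inch '{"travel":[[0.05,-0.05,0],[0,0,0],[0,0,0],[0,0,0],[0,0,0],[0,0,0]],"angular":[[0,0,-6],[0,0,-6],[0,0,-6],[0,0,-6],[0,0,-6],[0,0,0]],"fingers":[0.8,0.8,0.8,0.8,0.8,0.8]}' >/dev/null; python3 st.py
```

```text
13.3 axial torque 0.09609100629015066 axial F 2.7617192454706414 F 7.149676599916701 j6 0.05470146039946182 0.2400649905912845 29.99701291322708
 in knob frame mm -1.2321298250314872 2.6498040177168516 -13.71550422716932
F tool [ 5.6463 -3.4225 -2.743 ] M tool [ 0.8367  0.758  -0.0979]
```

```bash
python3 -m inch '{"travel":[[0.04,-0.03,-0.01],[0,0,0],[0,0,0],[0,0,0],[0,0,0],[0,0,0]],"angular":[[0,0,-6],[0,0,-6],[0,0,-6],[0,0,-6],[0,0,-6],[0,0,-6]],"fingers":[0.8,0.8,0.8,0.8,0.8,0.8]}' >/dev/null; python3 st.py
python3 - <<'E'
from h import *
for n in("side","top"):
    im,d=manip.snapshot(n); cv2.imwrite(f"pics/{n}3.png",im[:,:,::-1])
a=cv2.resize(cv2.imread("pics/side0.png")[165:210,255:300],(400,400),interpolation=cv2.INTER_CUBIC)
b=cv2.resize(cv2.imread("pics/side3.png")[165:210,255:300],(400,400),interpolation=cv2.INTER_CUBIC)
cv2.imwrite("pics/c3.png",np.hstack([a,b]))
E
```

```text
13.8 axial torque -0.04941942687883337 axial F 3.8226988912877733 F 6.185408652737945 j6 -0.5725395009026887 0.23548313629428566 29.998852908611298
 in knob frame mm -2.36358018611383 2.48791646224105 -13.71862240225567
F tool [ 4.0218 -2.7663 -3.7989] M tool [0.7938 0.6356 0.0495]
```

View pics/c3.png

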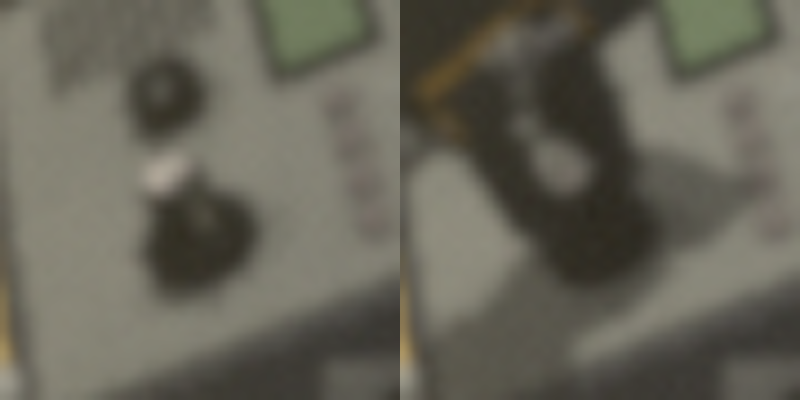

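Side crop, left (before): the volume knob with its white line at px ≈(278,189), about the 1:30 direction, so roughly 195° of turn is needed. Right (now): the knob is held between both fingers, about 168° turned. Continuing toward the stop.

```bash
for k in a; do :; done
python3 -m inch '{"travel":[[0.04,-0.03,-0.02],[0,0,0],[0,0,0]],"angular":[[0,0,-6],[0,0,-6],[0,0,-6]],"fingers":[0.8,0.8,0.8]}' >/dev/null; python3 st.py
python3 -m inch '{"travel":[[0,0,0],[0,0,0]],"angular":[[0,0,-5],[0,0,-5]],"fingers":[0.8,0.8]}' >/dev/null; python3 st.py
python3 -m inch '{"travel":[[0,0,0],[0,0,0]],"angular":[[0,0,-5],[0,0,-5]],"fingers":[0.8,0.8]}' >/dev/null; python3 st.py
```

```text
14.15 axial torque -0.0975040188604203 axial F 3.0343274531137774 F 4.868206651829936 j6 -0.885966495973396 0.23717146730688712 29.997442960739136
 in knob frame mm -2.9296366842204837 2.151792063352217 -13.702174957285132
F tool [ 2.5455 -2.851  -3.0152] M tool [0.8716 0.5055 0.0993]
14.3167 axial torque -0.010586074526972132 axial F 3.2457198997295875 F 7.13377679851464 j6 -1.059711753525688 0.24054321449817778 29.998747408390045
 in knob frame mm -3.0928661886068096 1.8748951487749117 -13.702969439093916
F tool [ 2.8597 -5.6895 -3.216 ] M tool [0.9553 0.649  0.013 ]
14.4833 axial torque -0.04628784517158042 axial F 3.4732506965073613 F 7.330818536879058 j6 -1.2341909646507137 0.24328027627694987 30.00011533498764
 in knob frame mm -3.20962356328231 1.612783482408288 -13.701516369139792
F tool [ 3.6263 -5.3616 -3.4415] M tool [1.0754 0.7231 0.05  ]
```

```bash

python3 -m inch '{"travel":[[0.03,-0.04,-0.01],[0,0,0],[0,0,0]],"angular":[[0,0,-6],[0,0,-6],[0,0,-6]],"fingers":[0.8,0.8,0.8]}' >/dev/null; python3 st.py
python3 -m inch '{"travel":[[0,0,0],[0,0,0],[0,0,0]],"angular":[[0,0,-6],[0,0,-6],[0,0,-6]],"fingers":[0.8,0.8,0.8]}' >/dev/null; python3 st.py
python3 -m inch '{"travel":[[0,0,0],[0,0,0],[0,0,0]],"angular":[[0,0,-6],[0,0,-6],[0,0,-6]],"fingers":[0.8,0.8,0.8]}' >/dev/null; python3 st.py
```

```text
14.7333 axial torque -0.5171220535513972 axial F 4.933299088475739 F 11.42926523484318 j6 -1.5494048883770497 0.23738552741531924 30.010155737400055
 in knob frame mm -4.242375091505627 1.156360985698123 -13.789106818871668
F tool [ 7.6841 -6.9141 -4.8763] M tool [1.0589 1.3254 0.5232]
14.9833 axial torque -0.44092209547449845 axial F 3.008792060215916 F 14.383450024015428 j6 -1.8638192150957924 0.2361994205998322 30.007174015045166
 in knob frame mm -5.618576622520223 0.05137252587123653 -14.050440686325235
F tool [10.724  -9.1312 -2.9156] M tool [1.5053 1.9314 0.4559]
15.2333 axial torque -0.13762083683579054 axial F -2.8608396562048983 F 13.510135725846604 j6 -2.178140163412824 0.2397338758640233 29.983610808849335
 in knob frame mm -4.264056251379678 -0.5945320174956993 -14.07316100050414
F tool [ 9.836  -8.7902  2.9172] M tool [1.2747 1.6371 0.1486]
```

The stop is found: axial torque jumped to −0.52 N m and then the fingers slipped at about 215–220° of turn. Release, back off along the axis, and look.

```bash
python3 -m inch '{"travel":[[0,0,0],[0,0,0],[0,0,0],[0,0,0],[0,0,0],[0,0,-1],[0,0,-2.5],[0,0,-3],[0,0,-3],[0,0,-3]],"angular":[[0,0,0],[0,0,0],[0,0,0],[0,0,0],[0,0,0],[0,0,0],[0,0,0],[0,0,0],[0,0,0],[0,0,0]],"fingers":[6,6,6,6,6,6,6,6,6,6]}'; python3 st.py
python3 -m inch '{"travel":[[0,0,-3],[0,0,-3],[0,0,-3],[0,0,0]],"angular":[[0,0,0],[0,0,0],[0,0,0],[0,0,0]],"fingers":[0,0,0,0]}'
python3 - <<'E'
from h import *
for n in("side","top"):
    im,d=manip.snapshot(n); cv2.imwrite(f"pics/{n}4.png",im[:,:,::-1]); np.save(f"{n}4.npy",d)
a=[cv2.resize(cv2.imread(f"pics/side{i}.png")[170:202,260:292],(400,400),interpolation=cv2.INTER_CUBIC) for i in(0,4)]
cv2.imwrite("pics/c4.png",np.hstack(a))
K,Rm,t=cam("side")
for nm in("side0","side4"):
    d=np.load(nm+".npy"); v,u=np.mgrid[182:196,266:284]; z=d[182:196,266:284]
    P=(np.stack([(u-K[0,2])/K[0,0]*z,(v-K[1,2])/K[1,1]*z,z],-1)-t)@Rm-A; n=P@N*1e3; k=(n>35)&(n<44)&(np.hypot(P@UP,P@LE)<.012); print(nm,k.sum(),np.median(n[k]),np.percentile(n[k],80),(P@UP)[k].mean()*1e3,(P@LE)[k].mean()*1e3)
plan(A+.03*N,Rt(0));where()
E
```

```text
time_s: 16.07
tool_pos: [0.5459, -0.0112, 0.1792]
tcp_rot: [0.204, -0.261, 0.941, -0.072]
ft_force: [0.5, 0.8, 0.3]
opening: 0.685
grip_force: 0.0
16.0667 axial torque 0.03928525892556233 axial F 0.13393594077351786 F 0.9939670136650471 j6 -2.1742800920518084 0.6850544240944642 0.0
 in knob frame mm -0.7733895659312281 2.2329111884368085 113.89770834341182
F tool [-0.8992  0.4017 -0.134 ] M tool [-0.1737  0.1066 -0.0393]
time_s: 16.4
tool_pos: [0.511, -0.0087, 0.2681]
tcp_rot: [0.21, -0.26, 0.94, -0.074]
ft_force: [1.4, -0.2, 1.1]
opening: 0.401
grip_force: 0.0
side0 28 37.35307378151516 38.95379300972848 -0.8340631420951523 -0.6853061222389535
side4 23 37.65219888267547 38.54498135847736 -0.7224319432337191 0.23424909791030654
t 16.5 dist tool cm [ 0.2923 -0.0652 17.4256] rotvec deg [  0.1595   0.2673 124.9525]
 tcp [ 0.5097 -0.0087  0.262 ] j [-0.0644 -0.4107  2.192  -0.0026  0.9196 -2.1744] F [-2.0248 -0.8112 -0.6894] M [ 0.0969  0.22   -0.0314] 0.30829372381093784 0.0
 in knob frame mm 1.2534359762046892 2.164198245690733 204.26384687401568
```

View pics/c4.png

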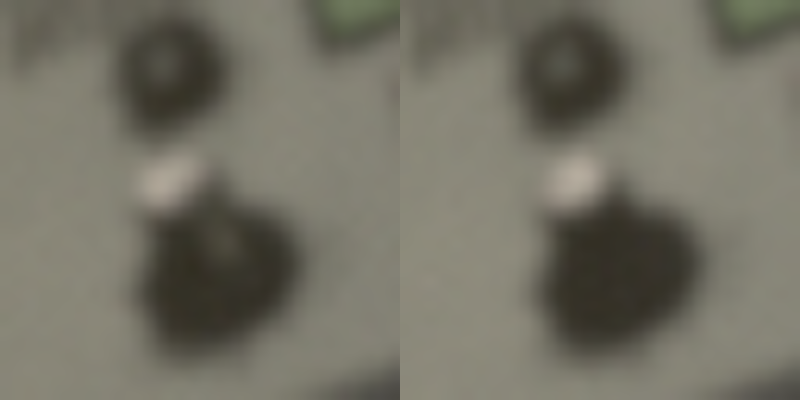

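The line has left the visible side, consistent with 7 o'clock, and the knob top is still at about 38 mm (out). Next I come down with shut fingers to push.

```bash
python3 -m inch '{"travel":[[0.29,-0.07,3],[0,0,3],[0,0,3],[0,0,3],[0,0,3],[0,0,1],[0,0,0],[0,0,0]],"angular":[[0,0,0],[0,0,0],[0,0,0],[0,0,0],[0,0,0],[0,0,0],[0,0,0],[0,0,0]],"fingers":[0,0,0,0,0,0,0,0]}' >/dev/null; python3 st.py
python3 - <<'E'
from h import *
plan(A+.012*N-.0005*UP+.0005*LE,Rt(125))
tips(0,25)
E
```

```text
17.1667 axial torque 0.008336350242238985 axial F -0.30691639593665065 F 0.8632238097511542 j6 -2.1824972524837056 0.005944238392429432 0.0
 in knob frame mm -4.069239238027411 -0.23267890164346824 41.191864359934435
F tool [-0.7732  0.2329  0.3051] M tool [-0.1576  0.0951 -0.0086]
t 17.1667 dist tool cm [-0.3434 -0.1508  2.9178] rotvec deg [ 0.1267 -0.1746 -0.0544]
 tcp [ 0.5734 -0.0156  0.1119] j [-0.0709 -0.1169  2.2594  0.001   0.5666 -2.1825] F [ 0.625   0.5916 -0.0672] M [0.0758 0.1633 0.0392] 0.005944238392429432 0.0
1 [ 8.6 10.1 11.  11.8 12.  12.5 13.6 13.8 14.  21.1 30.  30.4 31.5 35.4]
-1 [ 6.2  6.6  6.9  7.   7.1  9.   9.   9.7 10.1 10.5 11.1 11.1 11.2 11.3]
1 [11.3 11.4 12.  12.  13.3 14.9 15.6 16.4 20.4 30.8 33.3 34.4 36.  36.1]
-1 [ 6.6  6.7  6.8  7.1  8.5  8.6  8.9  9.4  9.7  9.7  9.8 10.3 10.4 10.6]
```

```bash
python3 -m inch '{"travel":[[-0.34,-0.15,1],[0,0,1],[0,0,0.6],[0,0,0],[0,0,0]],"angular":[[0,0,0],[0,0,0],[0,0,0],[0,0,0],[0,0,0]],"fingers":[0,0,0,0,0]}' >/dev/null; python3 st.py
python3 - <<'E'
from h import *
plan(A+.004*N-.0005*UP+.0005*LE,Rt(125)); tipcloud()
E
```

```text
17.6833 axial torque -0.02604068157987916 axial F 0.19685035932537698 F 0.5212737752031394 j6 -2.1798078929505307 0.0070207260276105325 0.0
 in knob frame mm 0.7795599825064474 0.4292729359096496 16.071961598090844
F tool [-0.1868 -0.4449 -0.1973] M tool [-0.1649  0.1257  0.026 ]
t 17.6833 dist tool cm [0.0998 0.0783 1.2073] rotvec deg [ 0.035  -0.0475 -0.0577]
 tcp [ 0.5885 -0.0159  0.0912] j [-0.0693 -0.0573  2.2507 -0.0004  0.5129 -2.1798] F [ 0.268  -0.2771  0.3509] M [0.0819 0.1923 0.0031] 0.0070207260276105325 0.0
side opening 0.0070207260276105325
 N 44 8 UP [-12.  13.] LE [-11.   3.] | tool x [-6.  9.] y [-12.   9.]
 N 56 32 UP [-14.  16.] LE [-14.   5.] | tool x [-11.  10.] y [-15.  12.]
 N 68 22 UP [-14.   8.] LE [-17.   6.] | tool x [ 2. 10.] y [-16.  13.]
 N 80 23 UP [-14.   7.] LE [-19.   7.] | tool x [ 1. 10.] y [-17.  14.]
 N 92 14 UP [-8.  8.] LE [-20.   3.] | tool x [ 3. 10.] y [-18.   7.]
 N 104 4 UP [ 2. 62.] LE [-82. -18.] | tool x [-17.  25.] y [-84. -18.]
 N 116 131 UP [-71.  75.] LE [-86.  61.] | tool x [-32.  33.] y [-86.  81.]
 N 128 211 UP [-66.  74.] LE [-8
[... 1017 characters left out ...]
.  85.] | tool x [-35.   6.] y [-88.  79.]
 N 152 434 UP [-34.  74.] LE [-86.  86.] | tool x [-33.  29.] y [-92.  89.]
 N 164 24 UP [ 0. 71.] LE [-73.   8.] | tool x [-26.  22.] y [-91.  -5.]
 N 176 9 UP [13. 39.] LE [-41. -21.] | tool x [-19.  14.] y [-41. -40.]
 N 188 10 UP [ 9. 46.] LE [-43.   4.] | tool x [-33.  18.] y [-41. -19.]
 N 200 97 UP [-7. 49.] LE [-47.  18.] | tool x [-36.  32.] y [-40.  -5.]
 N 212 43 UP [13. 39.] LE [-32.  33.] | tool x [-37.   4.] y [-36.  17.]
 N 224 6 UP [21. 38.] LE [-31.  11.] | tool x [-36.   1.] y [-37. -12.]
 N 236 28 UP [15. 39.] LE [-35.  33.] | tool x [-38.   9.] y [-38.  15.]
 N 248 56 UP [11. 39.] LE [-35.  30.] | tool x [-38.  12.] y [-37.  12.]
```

```bash
python3 -m inch '{"travel":[[0.05,0.05,0.5],[0,0,0.5],[0,0,0]],"angular":[[0,0,0],[0,0,0],[0,0,0]],"fingers":[0,0,0]}' >/dev/null; python3 st.py
python3 -m inch '{"travel":[[0,0,0.1],[0,0,0.1],[0,0,0]],"angular":[[0,0,0],[0,0,0],[0,0,0]],"fingers":[0,0,0]}' >/dev/null; python3 st.py
python3 -m inch '{"travel":[[0,0,0.1],[0,0,0.1],[0,0,0]],"angular":[[0,0,0],[0,0,0],[0,0,0]],"fingers":[0,0,0]}' >/dev/null; python3 st.py
```

```text
18.0333 axial torque -0.07482445350761685 axial F -0.2434177021525872 F 1.1149635689029829 j6 -2.1792960028623165 0.00593874664613312 0.0
 in knob frame mm -0.44067359156290875 0.5245620286193842 5.26517419592572
F tool [ 0.9298 -0.5648  0.2442] M tool [-0.2206  0.1661  0.0747]
18.2833 axial torque -0.01571273754920789 axial F -0.038831208833546425 F 0.7778848031234682 j6 -2.1792822596786348 0.004647106391625051 0.0
 in knob frame mm 0.28768409809321155 0.5225876611983834 3.8376949490563286
F tool [-0.7769  0.0038  0.0383] M tool [-0.1482  0.1173  0.0157]
18.5333 axial torque 0.0013834197499374855 axial F 0.5737119354694478 F 0.8115731566166791 j6 -2.1792083389373444 0.0055408971304106835 0.25779228151805
 in knob frame mm 0.6121767954376927 0.5547248669660748 2.1118566312184783
F tool [-0.0692  0.5699 -0.5736] M tool [-0.1479  0.136  -0.0014]
```

```bash
python3 -m inch '{"travel":[[0,0,0.1],[0,0,0.1],[0,0,0]],"angular":[[0,0,0],[0,0,0],[0,0,0]],"fingers":[0,0,0]}' >/dev/null; python3 st.py
python3 -m inch '{"travel":[[0,0,0.1],[0,0,0.1],[0,0,0]],"angular":[[0,0,0],[0,0,0],[0,0,0]],"fingers":[0,0,0]}' >/dev/null; python3 st.py
python3 -m inch '{"travel":[[0,0,0.1],[0,0,0]],"angular":[[0,0,0],[0,0,0]],"fingers":[0,0]}' >/dev/null; python3 st.py
```

```text
18.7833 axial torque -0.061510504803980355 axial F 4.443000831651552 F 4.4827795549762 j6 -2.1792881754220996 0.005813086925734162 2.359317757880035
 in knob frame mm 0.679226443213188 0.5216221580716142 0.2076412172771207
F tool [ 0.4574  0.3826 -4.4429] M tool [-0.1777  0.3133  0.0615]
19.0333 axial torque 0.0016177086392219634 axial F 5.129917112016415 F 5.17708413873274 j6 -2.1792613122677564 0.0052229698405030535 2.3376614274457097
 in knob frame mm 0.6530309343053027 0.5464448150333377 -1.9801304798745316
F tool [ 0.4698  0.5156 -5.1299] M tool [-0.2146  0.3315 -0.0016]
19.2 axial torque -0.02329079997081244 axial F 4.665569748723629 F 4.694110317591296 j6 -2.1792782141508598 0.007182131035004437 2.266542655415833
 in knob frame mm 0.6723547940808976 0.5483432695808343 -2.9974871900786795
F tool [ 0.2696 -0.4409 -4.6656] M tool [-0.1484  0.214   0.0233]
```

Knob is sliding at about 5 N; continue to the hard stop.

```bash

python3 -m inch '{"travel":[[0,0,0.1],[0,0,0]],"angular":[[0,0,0],[0,0,0]],"fingers":[0,0]}' >/dev/null; python3 st.py
python3 -m inch '{"travel":[[0,0,0.1],[0,0,0]],"angular":[[0,0,0],[0,0,0]],"fingers":[0,0]}' >/dev/null; python3 st.py
python3 -m inch '{"travel":[[0,0,0.05],[0,0,0]],"angular":[[0,0,0],[0,0,0]],"fingers":[0,0]}' >/dev/null; python3 st.py
```

```text
19.3667 axial torque -0.01381487164751791 axial F 7.931618492151815 F 7.954129352567643 j6 -2.1792629328316124 0.0016795449201444583 3.7047949661547364
 in knob frame mm 0.6942948491980637 0.5387929939100002 -3.808354910350818
F tool [ 0.5801 -0.1503 -7.9315] M tool [-0.2446  0.2923  0.0138]
19.5333 axial torque -0.010201793530398495 axial F 16.481713757678946 F 16.658645971633863 j6 -2.1792527209544112 0.00433409800204316 8.610062316074618
 in knob frame mm 0.8922347373213049 0.5705549777919133 -4.059562652365135
F tool [  2.077    1.2593 -16.4806] M tool [-0.4816  0.6616  0.0102]
19.7 axial torque -0.0004042498452494055 axial F 22.62515030525362 F 23.12388152901526 j6 -2.17924630935558 0.003394460347650538 11.272654417989543
 in knob frame mm 0.9749434689082864 0.5423398987856712 -4.157018016481621
F tool [  4.3205   2.0591 -22.6232] M tool [-0.6288  0.8371  0.0004]
```

```bash
python3 -m inch '{"travel":[[0,0,-1],[0,0,-3],[0,0,-4],[0,0,-4],[-2.3,3.28,0],[-2.3,3.28,0],[-2.3,3.28,0],[-2.3,3.28,0],[-2.3,3.28,0],[-2.3,3.28,0]],"angular":[[0,0,0],[0,0,0],[0,0,0],[0,0,0],[0,0,0],[0,0,0],[0,0,0],[0,0,0],[0,0,0],[0,0,0]],"fingers":[0,0,0,0,0,0,0,0,0,0]}'
python3 -m inch '{"travel":[[0,0,0],[0,0,0]],"angular":[[0,0,0],[0,0,0]],"fingers":[0,0]}' >/dev/null
python3 - <<'E'
from h import *
for n in("side","top"):
    im,d=manip.snapshot(n); cv2.imwrite(f"pics/{n}5.png",im[:,:,::-1]); np.save(f"{n}5.npy",d)
    for k in("squelch_mark","volume_top","channel_mark"):
        print(n,k,[(np.round(r["location"],1),round(r["p"],2)) for r in manip.spot_point(k,n)[:2]])
rows=[]
for n,(v0,u0) in(("top",(156,246)),("side",(170,260))):
    rows.append(np.vstack([cv2.resize(cv2.imread(f"pics/{n}{i}.png")[v0:v0+34,u0:u0+34],(300,300),interpolation=cv2.INTER_CUBIC) for i in(0,5)]))
cv2.imwrite("pics/c5.png",np.hstack(rows))
for nm in("side","top"):
  K,Rm,t=cam(nm)
  for i in(0,5):
    d=np.load(f"{nm}{i}.npy"); v,u=np.mgrid[164:198,254:286]; z=d[164:198,254:286]
    P=(np.stack([(u-K[0,2])/K[0,0]*z,(v-K[1,2])/K[1,1]*z,z],-1)-t)@Rm-A; n=P@N*1e3; k=(n>27)&(n<46)&(np.hypot(P@UP,P@LE)<.009); print(nm,i,k.sum(),np.median(n[k]))
E
```

```text
time_s: 20.53
tool_pos: [0.5634, 0.2288, 0.1802]
tcp_rot: [0.204, -0.26, 0.941, -0.072]
ft_force: [0.2, -0.6, 0.5]
opening: 0.004
grip_force: 0.0
side squelch_mark [(array([282.9, 198.5]), 0.66), (array([272.3, 189.3]), 0.53)]
side volume_top [(array([278.2, 184.7]), 0.56)]
side channel_mark [(array([257.3, 331.5]), 0.3)]
top squelch_mark [(array([256.2, 173.6]), 0.44)]
top volume_top [(array([257.8, 175.1]), 0.39), (array([168.6, 170.7]), 0.27)]
top channel_mark [(array([308.4, 181.2]), 0.64), (array([238. , 171.6]), 0.61)]
side 0 21 36.93939281610545
side 5 18 31.06805044145772
top 0 29 37.92319233195573
top 5 27 32.23507710761382
```

View pics/c5.png

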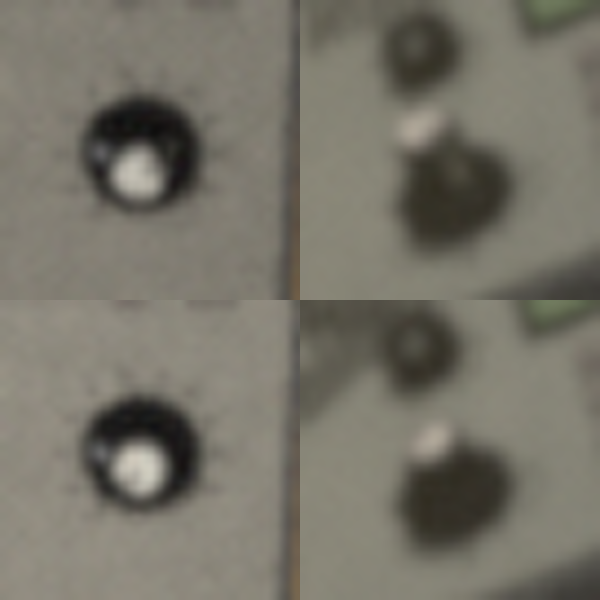

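The squelch mark is still at the ring's left, at crop (100,150) before and (100,450) after. The volume line has gone from its old place, and the knob top fell from 38 to about 32 mm. The robot is clear, so I hand in.

```bash
python3 -c "
from rig import manip
print(manip.finish_job())"
```

```text
the job is handed in; nothing more can be done
None
```

I turned the volume knob anticlockwise until it hit its off stop (torque jumped to about 0.5 N m and the fingers slipped), then pushed it about 6 mm in to its hard stop. The squelch mark is where it was, I saw no contact with anything else on the table, and the job is handed in at about 21 s, though its white line at 7 o'clock is out of both cameras' view, so "off" rests on that torque.

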